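Run the rotary soil sieve and catch its coasting handle

TASK

Take the upright handle of the soil sieve and spin the pan up, either way round, to about one turn in three seconds, then open your hand and let the pan coast on its own while the open hand travels along around the handle, centred on it without touching, for a good five seconds. Then, while it is still turning, close your hand on the handle on the move, bring it to rest above the middle of the tub's spout, let go and move your hand well clear. Never whirl the pan at more than one turn in two seconds, keep the stones in the pan, and leave the other things on the table where they are.

Things in the scene. Friction and masses are not known exactly. Their poses are not given: they have to be found in the camera images.
- stand: the rotary soil sieve's fixed grey collecting tub, round, 85 mm high, 262 mm across at the top, with an open discharge spout that sticks out to about 180 mm from the middle along the stand's -x axis, low down (below 85 mm). Origin: centre of the underside, on the pan's vertical turning axis. It is fixed to the table; place and yaw differ every time
- pan (a joint): angle (rad) of the steel sieve pan about the vertical axis through the stand's origin, anticlockwise from above positive, no stops, not wrapped; 0 or whole turns: handle above the spout's middle line. Inertia with stones about 0.0088 kg m2, bearing drag 0.0006 N m per rad/s plus 0.0009 N m: let go at 2 rad/s it coasts, losing about 0.2 rad/s each second (0.13 to 0.35, hidden masses vary)
- handle (a point): middle of the pan's upright crank handle: on the pan, 90 mm from the turning axis, 178 mm above the table. It goes round with the pan, which is 230 mm across, its rim 135 mm above the table, with a flat bar across it level with the rim
- grip: the wooden sleeve of the crank handle, free to spin on its pin: upright, 25 mm thick, from 145 to 210 mm above the table (steel cap up to 215 mm). Origin: centre of its lower end; its x and y axes spin freely and mean nothing
- park (a point): the parking place: fixed point on the stand's spout side where the middle of the handle belongs at the end, 90 mm from the turning axis along the stand's -x axis, 178 mm above the table
- stone1: grey stone 1 of 3, about 34 mm across and 24 mm high, loose in the pan on its mesh floor (100 mm above the table); origin: centre of its underside as built
- stone2: grey stone 2 of 3, about 34 mm across and 24 mm high, loose in the pan on its mesh floor (100 mm above the table); origin: centre of its underside as built
- stone3: grey stone 3 of 3, about 34 mm across and 24 mm high, loose in the pan on its mesh floor (100 mm above the table); origin: centre of its underside as built
- pot: empty terracotta pot, bystander, 105 mm tall, mouth 110 mm across, to the robot's left; origin under its centre
- scoop: blue plastic hand scoop lying flat, bystander, 250 mm long, 66 mm wide, up to 38 mm high, to the robot's right; origin near its middle, handle towards its -x
- rake: stainless hand rake with a wooden handle lying flat, bystander, 300 mm long, to the right of the sieve; origin under the shank, tines towards its +x
- bottle: white plastic bottle standing upright, bystander, 190 mm tall, 70 mm across, to the left of the sieve; origin under its centre

How it is judged:
On the way, in this order (a step that is already met when the one before it is completed fails the run):
1. the hand drives the pan by its handle at 1.5 rad/s or faster ((velocity of joint pan above 1.5 rad/s or velocity of joint pan below -1.5 rad/s) and contact force between the fingers and grip above 0.2 N).
2. for 4 s on end the pan coasts untouched, still faster than 0.5 rad/s, with the TCP within 25 mm of the handle's axis and within 25 mm of its middle height ((velocity of joint pan above 0.5 rad/s or velocity of joint pan below -0.5 rad/s) and contact force between each of the fingers, the arm and stand below 0.1 N and horizontal distance between the grasp point and handle below 0.025 m and z of the grasp point in the frame of handle between -0.025 and 0.025 m), for 4 s.
3. the fingers take the handle while the pan still turns at 0.25 rad/s or faster ((velocity of joint pan above 0.25 rad/s or velocity of joint pan below -0.25 rad/s) and contact force between the fingers and grip above 1 N and horizontal distance between the grasp point and handle below 0.03 m), for 0.1 s.
At the end, for the whole second after the job is handed in: the pan is at rest (under 0.05 rad/s) with the handle's middle within 22 mm of the parking place, let go, the TCP more than 80 mm from it; all three stones lie in the pan and the other things are within 30 mm of where they were (horizontal distance between handle and park below 0.022 m and velocity of joint pan between -0.05 and 0.05 rad/s and distance between the grasp point and handle above 0.08 m and horizontal distance between each of stone1, stone2, stone3 and stand below 0.11 m and height (world z) of stone1 between 0.08 and 0.125 m and height (world z) of stone2 between 0.08 and 0.125 m and height (world z) of stone3 between 0.08 and 0.125 m and distance of each of pot, scoop, rake, bottle from where it was at the start of the episode below 0.03 m); the robot touches nothing.
It fails at once if the pan is whirled faster than 3.8 rad/s (velocity of joint pan above 3.8 rad/s or velocity of joint pan below -3.8 rad/s).
It fails at once if a stone leaves the pan (height (world z) of any of stone1, stone2, stone3 below 0.08 m).
It fails at once if a bystander is moved by more than 30 mm (distance of any of pot, scoop, rake, bottle from where it was at the start of the episode above 0.03 m).
It also fails if it takes over 64 s, if anything falls off the work surface, if the arm or the gripper's body presses on something with over 40 N, if the wrist force passes 120 N, or if a joint passes its speed limit or range.

ROBOT

A 6-joint arm with a two-finger parallel gripper is mounted at the origin on the work surface. World frame = base frame: x ahead of the robot, y to its left, z up, the work surface at z = 0. Lengths are in m, angles in rad, forces in N, time in s.
With the tool pointing down it reaches from about 0.375 to 0.975 m from the base axis. Payload 3.8 kg.
Tool frame: the origin (TCP) lies between the finger pads, 19 mm behind the fingertips; this is the grasp point; z points along the fingers, y is the line along which they close (so a half turn about z gives the same grasp; the last joint's range is limited). The gripper opens to 85 mm and grips with 20 to 120 N. Pads are 22 mm wide; open, the fingers measure 114 mm over their backs; the gripper's body (76 mm by 85 mm) begins 54 mm behind the grasp point. The pads swing forward as they close: fully open they stand 13 mm farther back than shut.
Start: joints at [1.178, 0.264, 1.604, -0, 1.274, -0.037], TCP at [0.235, 0.633, 0.25] pointing down, gripper open.
Joint ranges: [-2.63, 2.63], [-0.94, 2.18], [0.31, 2.57], [-1.31, 4.45], [0, 2.66], [-2.55, 2.55]. Speed limits (rad/s): [2.57, 2.57, 3.14, 3.14, 3.14, 3.14].

INTERFACE

Orientations are given as a rotation vector (axis times angle).
In Python, from workcell import bot gives the robot as it stands.
- The arm moves only by the tool drive_tool, never from a script. Its arguments are lists of equal length, an entry for each row: "claw": the finger opening in mm, from 0 to 85.4; "slide": the shift along the world's x, y, z each as a share of 0.5 m, from -1 to 1, a list of three; "yaw": the turn about the world's z as a share of 180 degrees, from -1 to 1. A call has 1 to 8 rows; each row is the pose to reach, as a shift and turn from the pose commanded when the call began, turning the shorter way round; what a row does not reach only later rows make up. A row lasts 1/12 s, in which the tool goes at most 41.7 mm and 7.16 degrees, less where a joint would pass 70% of its speed; a pose out of reach is approached as far as the arm can. A call with a number of a shift or a turn outside -1 to 1 is refused whole. A call with a gripper value outside its range is refused whole. The fingers move at their own pace and stop on an object; "newtons" is the grip in N (left out, the last holds). Time passes only in rows, so rows that repeat a pose let the fingers close. It gives the time, the measured TCP pose, the force, the opening and the grip force at its end, in the units of the state.
- bot.read_state(): the state, without advancing time (a new reading comes with each control period).
- bot.read_camera(name): name is "scene" or "top"; returns a dict with "color" (480x640x3 uint8, red, green, blue), "depth" (480x640 float32, m along the optical axis (not along the pixel's ray), 0 where there is no reading), "mtx" (3x3 intrinsics, pixels), "k1" (the pictures are not rectified: a ray, as slopes to the right and down, at radius r is drawn at 1 + k1 r^2 times it, then the intrinsics apply), "eye" and "rotation" of the camera in the world. Camera axes: x right, y up, looking along -z (the intrinsics and any distortion apply to the point x, -y, -z); pixel columns grow to the right and rows downward; lengths in m; the calibration is good to about 2 mm. A picture is of the moment at which its call begins.
- bot.finish_job(): hands the job in; it is judged then, once.
The state is a dict: "time": time; "q": joint angles; "joint_vel": joint speeds; "joint_torque": joint torques, N m; "tool_pos": TCP position; "tcp_rot": TCP orientation; "wrist_force": force on the tool from outside, world axes, zero at the start; "torque": the same for the moment, N m; "width": opening from 0.0 (shut) to 1.0 (fully open); "grip_force": force on a finger pad.
Only numpy, scipy, OpenCV 4.12 (cv2) and the standard library are available. Lean on these libraries where they do the work, as an engineer would, in place of code of your own. Each camera call takes 0.05 s, during which the arm holds its last target. There are 200 camera calls.

## Working session

There is one attempt and no reset: what is moved stays moved. The work goes in short steps, Python scripts to look and compute and a tool call to move; the robot and the scene stay as the last step left them, time stands still between calls to the robot, and variables do not carry over. Pictures are saved under pics/ and viewed, at most 10 in all, crops included, and the job is handed in when it is done.

Besides the shell and the picture viewer there is one more tool, called after "Call:" by a JSON object that holds its "method" and its "body". drive_tool: Moves the arm, as the interface text tells. Shift numbers are shares of 0.5 m and turn numbers shares of 180 degrees, none past 1 either way. Its arguments: {"type":"object","properties":{"claw":{"type":"array","items":{"type":"number"}},"slide":{"type":"array","items":{"type":"array","items":{"type":"number"}}},"yaw":{"type":"array","items":{"type":"number"}},"newtons":{"type":"number"}},"required":["claw","slide","yaw"]}

```bash
mkdir -p pics; cat > h.py <<'E'
import numpy as np, cv2
from workcell import bot
def ray(c,uv):
    K=np.array(c["mtx"]);k=c["k1"]
    uv=np.atleast_2d(uv).astype(float)
    p=cv2.undistortPoints(uv[:,None],K,np.array([k,0,0,0,0.]))[:,0]
    d=np.c_[p[:,0],-p[:,1],-np.ones(len(p))]
    return np.array(c["eye"]),d@np.array(c["rotation"]).T
def onz(c,uv,z):
    e,d=ray(c,uv); return e+d*((z-e[2])/d[:,2])[:,None]
def dep(c,uv):
    e,d=ray(c,uv); uv=np.atleast_2d(uv).astype(int); return e+d*c["depth"][uv[:,1],uv[:,0]][:,None]
E
python3 - <<'E'
from h import *
s=bot.read_state(); print(s)
for n in("scene","top"):
    c=bot.read_camera(n); cv2.imwrite(f"pics/{n}0.png",c["color"][...,::-1]); np.savez(n+"0.npz",**c)
    print(n,c["mtx"],c["k1"],c["eye"],c["rotation"])
E
```

```text
{'time': 0.0, 'q': array([ 1.17808477e+00,  2.64782994e-01,  1.60536995e+00, -1.08925918e-05,
        1.27369674e+00, -3.69103922e-02]), 'joint_vel': array([ 4.95184389e-04,  6.20913371e-04,  1.21667369e-03, -3.84182927e-05,
       -1.37545448e-03,  3.47997248e-04]), 'joint_torque': array([-1.14154056e-03, -5.15116274e+01, -3.67310965e+01,  1.05039981e-04,
        1.28384319e-02, -5.82606475e-06]), 'tool_pos': array([0.23487919, 0.63208444, 0.24864406]), 'tcp_rot': array([-0.55585918, -3.09154559,  0.00346682]), 'wrist_force': array([-0.33490315, -0.58673641,  0.69439632]), 'torque': array([-0.02266673,  0.00223786,  0.02703607]), 'grip_force': 0.0, 'width': 0.9977716930974724}
scene [[502.52458828   0.         323.70193653]
 [  0.         502.52458828 240.55043449]
 [  0.           0.           1.        ]] -0.12100210136318755 [ 1.13919469 -0.28274657  0.7570759 ] [0.76558258 0.52166993 1.08558458]
top [[589.90610896   0.         329.86536984]
 [  0.         589.90610896 238.55805729]
 [  0.           0.           1.        ]] -0.1951110520192443 [0.27305083 0.02549279 1.57799292] [ 0.07736935 -0.10612759 -1.5480785 ]
```

View pics/top0.png

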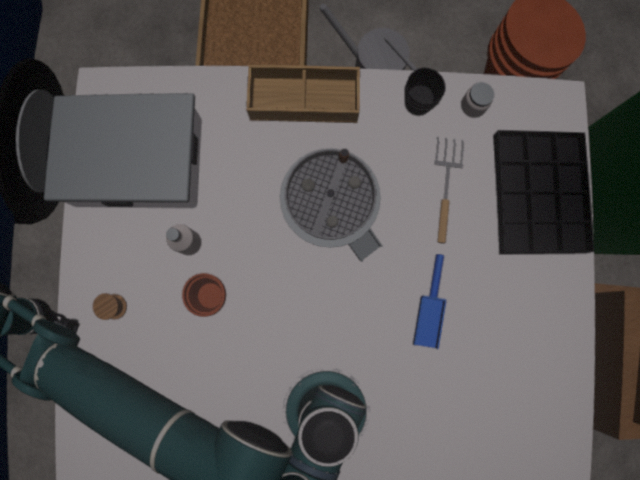

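View pics/scene0.png

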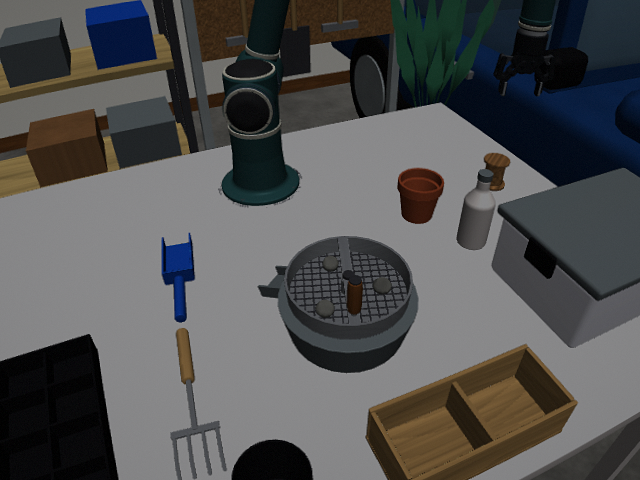

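The top view shows the pan centre near (330,197), the handle cap near (344,155) and the spout near (367,245). In the scene view the brown sleeve is near (355,295) and the spout near (272,285). Next I'll measure these from depth and rays.

```bash
sed -i 's/@np.array(c\["rotation"\]).T/@cv2.Rodrigues(np.array(c["rotation"]))[0].T/' h.py
cat >> h.py <<'E'
def cloud(c):
    v,u=np.mgrid[0:480,0:640]; uv=np.c_[u.ravel(),v.ravel()]
    P=dep(c,uv); P[c["depth"].ravel()==0]=np.nan; return P.reshape(480,640,3)
def circ(xy):
    A=np.c_[2*xy,np.ones(len(xy))]; s=np.linalg.lstsq(A,(xy**2).sum(1),rcond=None)[0]
    return s[:2],np.sqrt(s[2]+s[:2]@s[:2])
E
python3 - <<'E'
from h import *
for n in("top","scene"):
    c=dict(np.load(n+"0.npz")); P=cloud(c); Z=P[...,2]
    print(n,"table z",np.nanmedian(Z[300:340,240:280] if n=="top" else Z[330:380,230:270]))
    g=onz(c,[[330,197]] if n=="top" else [[349,300]],.12)[0]; print("guess",g)
    R=np.hypot(P[...,0]-g[0],P[...,1]-g[1])
    m=(R<.13)&(Z>.128)&(Z<.142)&(R>.095)
    xy=P[m][:,:2]
    for _ in range(4):
        C,r=circ(xy); d=np.abs(np.hypot(*(xy-C).T)-r); xy=xy[d<max(.003,1.5*np.median(d))]
    print("rim",C,r,m.sum(),np.median(Z[m]))
    R=np.hypot(P[...,0]-C[0],P[...,1]-C[1])
    h=(R<.12)&(Z>.16)&(Z<.23); v,u=np.nonzero(h)
    print("handle",h.sum(),u.mean(),v.mean(),P[h].mean(0),P[h].max(0),P[h].min(0))
    t=(R<.12)&(Z>.208)&(Z<.222);print("cap",t.sum(),P[t].mean(0) if t.any() else 0)
    s=(R>.137)&(R<.2)&(Z>.012)&(Z<.085); S=P[s]; d=S[:,:2]-C; a=np.arctan2(d[:,1],d[:,0])
    print("spout",s.sum(),S.mean(0),np.percentile(np.degrees(a),[0,2,50,98,100]),R[s].max(),np.percentile(S[:,2],[5,50,95]))
    q=s&(R>.155);
    v,u=np.nonzero(s);print(u.min(),u.max(),v.min(),v.max())
    ma=(R>.12)&(R<.2)&(Z>.012)&(Z<.085)
    im=c["color"][...,::-1].copy(); im[s]=(0,0,255); im[m]=(0,255,0); im[h]=(255,0,0)
    x0,y0=(250,120) if n=="top" else (240,210)
    cr=cv2.resize(im[y0:y0+170,x0:x0+200],None,fx=2,fy=2,interpolation=0)
    cv2.imwrite(f"pics/m_{n}.png",cr)
a,b=[cv2.imread(f"pics/m_{n}.png") for n in("top","scene")]; cv2.imwrite("pics/m.png",np.hstack([a,b]))
E
```

```text
top table z 0.00037602820258597625
guess [0.55005452 0.00209881 0.12      ]
rim [0.55709073 0.0028671 ] 0.11163221898212232 639 0.13461137049826077
handle 125 343.168 154.888 [ 0.63829465 -0.02619131  0.20098466] [ 0.65215475 -0.01470853  0.22056322] [ 0.62976743 -0.03843775  0.16014796]
cap 64 [ 0.64181897 -0.02662844  0.21488343]
spout 463 [ 0.43686453 -0.0941955   0.04646452] [-179.7168645  -154.63141952 -140.69645505 -127.97833599  172.71818239] 0.195225967536465 [0.03406263 0.04457023 0.06788933]
265 387 135 267
scene table z 0.0010809569420419107
guess [ 0.59654094 -0.01371277  0.12      ]
rim [ 0.57790501 -0.00547835] 0.10650041238272355 426 0.13553514276168876
handle 479 354.25678496868477 292.2066805845511 [ 0.64783295 -0.03040426  0.19387558] [ 0.65464112 -0.0160313   0.21836187] [ 0.63093595 -0.04015037  0.16007354]
cap 149 [ 0.64379975 -0.02849935  0.21382598]
spout 436 [ 0.43634043 -0.10426007  0.05110207] [-159.15285494 -158.0307106  -138.38627366 -135.44229389 -134.60130321] 0.19861034038280864 [0.03673263 0.04915263 0.06964751]
257 286 266 297
```

View pics/m.png

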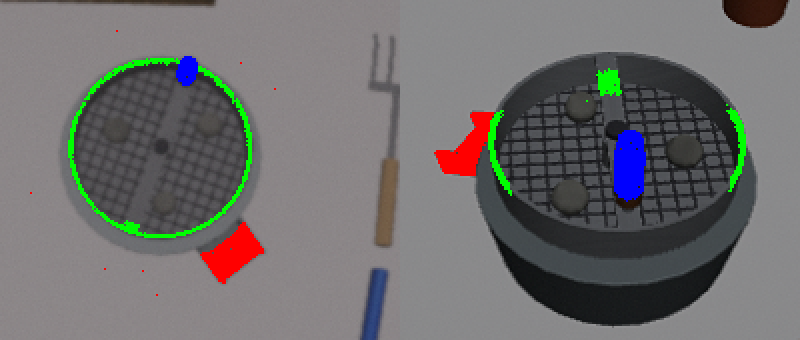

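Checks on the measurements:
- **Table:** z is about 0.
- **Pan rim:** it stands at 0.135 m, with its centre near (0.558, 0.0025).
- **Handle cap:** it stands at 0.214 m, 0.091 m from the centre. Two views agree within 3 mm, at (0.643, -0.028).
- **Spout:** its direction is about -141°.

These all fit the given sizes, so I'm moving.

Call:
{"method": "drive_tool", "body": {"claw": [85, 85, 85, 85, 85, 85, 85, 85], "slide": [[0.32, -0.56, 0.1], [0.32, -0.56, 0.1], [0.32, -0.56, 0.1], [0.32, -0.56, 0.1], [0.32, -0.56, 0.1], [0.32, -0.56, 0.1], [0.32, -0.56, 0.1], [0.32, -0.56, 0.1]], "yaw": [0, 0, 0, 0, 0, 0, 0, 0], "newtons": 40}}

```text
time: 0.77
tool_pos: [0.3958, 0.3502, 0.3001]
tcp_rot: [0.557, 3.092, -0.001]
wrist_force: [0.3, 0.1, 0.6]
width: 0.994
grip_force: 0.0
```

Call:
{"method": "drive_tool", "body": {"claw": [85, 85, 85, 85, 85, 85, 85, 85], "slide": [[0.48, -0.74, 0], [0.48, -0.74, 0], [0.48, -0.74, 0], [0.48, -0.74, 0], [0.48, -0.74, 0], [0.48, -0.74, 0], [0.48, -0.74, 0], [0.48, -0.74, 0]], "yaw": [0, 0, 0, 0, 0, 0, 0, 0]}}

```text
time: 1.43
tool_pos: [0.5769, 0.071, 0.2996]
tcp_rot: [-0.556, -3.091, 0.0]
wrist_force: [0.6, 0.7, -0.4]
width: 0.994
grip_force: 0.0
```

Call:
{"method": "drive_tool", "body": {"claw": [85, 85, 85, 85, 85, 85], "slide": [[0.132, -0.198, 0], [0.132, -0.198, 0], [0.132, -0.198, 0], [0.132, -0.198, 0], [0.132, -0.198, 0], [0.132, -0.198, 0]], "yaw": [0, 0, 0, 0, 0, 0]}}

```text
time: 1.93
tool_pos: [0.642, -0.0258, 0.2991]
tcp_rot: [-0.557, -3.09, -0.001]
wrist_force: [0.0, 0.2, -0.6]
width: 0.991
grip_force: 0.0
```

```bash
cat >> h.py <<'E'
C=np.array([.558,.0025])
def handle(c,dbg=False):
    """brown sleeve points by colour, in scene view: axis xy = front surface pushed back 11 mm along the view"""
    hsv=cv2.cvtColor(c["color"],cv2.COLOR_RGB2HSV); P=cloud(c)
    R=np.hypot(P[...,0]-C[0],P[...,1]-C[1])
    m=(hsv[...,0]<16)&(hsv[...,1]>110)&(R<.125)&(P[...,2]>.145)&(P[...,2]<.212)
    n,l,s,_=cv2.connectedComponentsWithStats(m.astype(np.uint8))
    if n<2: return None
    m=l==1+np.argmax(s[1:,4]); p=np.median(P[m],0)
    v=np.array(c["eye"])[:2]-p[:2]; xy=p[:2]-v/np.hypot(*v)*.011
    d=xy-C
    return xy,np.hypot(*d),np.degrees(np.arctan2(d[1],d[0])),m.sum(),p[2]
E
python3 - <<'E'
from h import *
c=dict(np.load("scene0.npz")); print(handle(c))
c=bot.read_camera("scene"); print(handle(c)); s=bot.read_state(); print(s["time"],s["tool_pos"])
cv2.imwrite("pics/s1.png",c["color"][...,::-1])
t=dict(np.load("top0.npz")); print("hub", onz(t,[[331,193]],.14))
P=cloud(t);Z=P[...,2];R=np.hypot(P[...,0]-C[0],P[...,1]-C[1])
s=((R>.14)&(R<.2)&(Z>.012)&(Z<.085)).astype(np.uint8)
n,l,st,ce=cv2.connectedComponentsWithStats(s);i=1+np.argmax(st[1:,4]);r=cv2.minAreaRect(np.argwhere(l==i)[:,::-1].astype(np.float32))
q=onz(t,[ce[i]],.045)[0];d=q[:2]-C;print("spout",q,np.degrees(np.arctan2(d[1],d[0])),r)
bx=onz(t,cv2.boxPoints(r),.045)[:,:2];print(bx,[np.degrees(np.arctan2(*(bx[j]-bx[j-1])[::-1])) for j in range(4)])
E
```

```text
(array([ 0.64105626, -0.02684053]), np.float64(0.088086368895822), np.float64(-19.456320746121346), np.int64(408), np.float64(0.18377805334596742))
(array([ 0.64111392, -0.02685476]), np.float64(0.08814547808129213), np.float64(-19.452563573852792), np.int64(407), np.float64(0.18436679236411257))
1.9833 [ 0.64183426 -0.02511749  0.29944347]
hub [[5.56404595e-01 1.36957644e-04 1.40000000e-01]]
spout [ 0.43428235 -0.09668212  0.045     ] -141.28150136288957 ((366.2919616699219, 246.5394744873047), (17.802518844604492, 27.915864944458008), 52.69605255126953)
[[ 0.4302885  -0.05350435]
 [ 0.47619998 -0.11122422]
 [ 0.43939285 -0.14004074]
 [ 0.39374672 -0.08228966]] [np.float64(38.22880923995208), np.float64(-51.50059808472689), np.float64(-141.9424030267916), np.float64(128.3226496100662)]
```

View pics/s1.png

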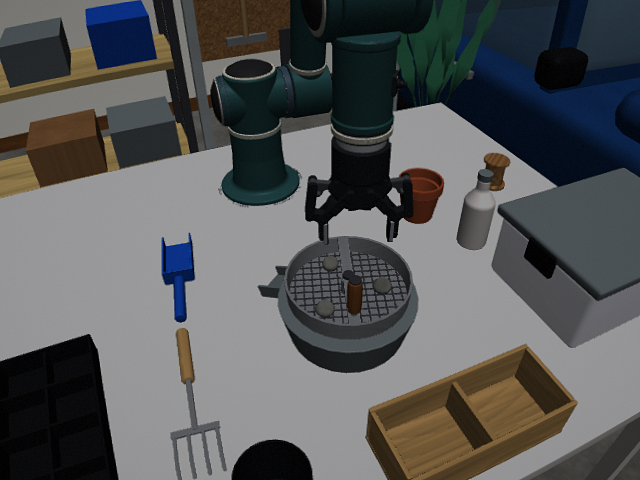

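The hand hovers open above the handle, with the sleeve at (355,295) clear between the fingers. Descending now.

Call:
{"method": "drive_tool", "body": {"claw": [85, 85, 85, 85, 85, 85, 85], "slide": [[0.001, -0.004, -0.06], [0.001, -0.004, -0.12], [0.001, -0.004, -0.18], [0.001, -0.004, -0.225], [0.001, -0.004, -0.242], [0.001, -0.004, -0.242], [0.001, -0.004, -0.242]], "yaw": [0, 0, 0, 0, 0, 0, 0]}}

```text
time: 2.57
tool_pos: [0.643, -0.0269, 0.1797]
tcp_rot: [0.554, 3.092, 0.0]
wrist_force: [0.9, 0.9, 0.8]
width: 0.997
grip_force: 0.0
```

```bash
sed -i 's/^C=.*/C=np.array([.557,.0015])/' h.py; python3 - <<'E'
from h import *
c=bot.read_camera("scene"); print(handle(c)); s=bot.read_state(); print(s["time"],s["tool_pos"],s["wrist_force"],s["q"])
cv2.imwrite("pics/s2.png",c["color"][200:360,230:470,::-1])
E
```

```text
(array([ 0.64100959, -0.0267384 ]), np.float64(0.0886285454911613), np.float64(-18.579196382485566), np.int64(405), np.float64(0.18412867688513745))
2.6167 [ 0.64395014 -0.02724469  0.18097913] [-0.06163916 -0.36356501 -0.04115518] [-8.09474511e-02  2.54818240e-01  1.74594772e+00  4.59936581e-05
  1.13807609e+00 -1.29701663e+00]
```

View pics/s2.png

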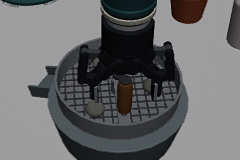

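The sleeve at crop (125,95) stands centred between the open fingers and is visible to the tracker. Closing.

Call:
{"method": "drive_tool", "body": {"claw": [20, 20, 20, 20, 20, 20, 20], "slide": [[0, 0, -0.003], [0, 0, -0.003], [0, 0, -0.003], [0, 0, -0.003], [0, 0, -0.003], [0, 0, -0.003], [0, 0, -0.003]], "yaw": [0, 0, 0, 0, 0, 0, 0], "newtons": 40}}

```text
time: 3.2
tool_pos: [0.6434, -0.028, 0.1783]
tcp_rot: [0.556, 3.091, 0.0]
wrist_force: [-0.4, 0.1, 4.4]
width: 0.28
grip_force: 39.5
```

```bash
cat >> h.py <<'E'
def rows(a,c0=None):
    """a: angles (deg) incl. the present commanded one first -> shares"""
    a=np.radians(a); p=.09*np.c_[np.cos(a),np.sin(a)]; return [[float(x),float(y),0] for x,y in np.round((p[1:]-p[0])/.5,3)]
E
python3 - <<'E'
from h import *
s=bot.read_state(); print(s["time"],s["tool_pos"],s["wrist_force"],s["width"],s["grip_force"])
# ramp: omega from 0 to 120 deg/s over 24 rows, then hold 8
w=np.r_[np.linspace(0,120,26)[1:-1],np.full(16,120)]; a=-18.3+np.r_[0,np.cumsum(w/12)]
for k in range(0,40,8): print(a[k],a[k+8],rows(a[k:k+9]))
E
```

```text
3.2 [ 0.64336135 -0.0280247   0.17829768] [-0.43090785  0.09267458  4.38105871] 0.27974019664513583 39.455560084898025
-18.3 -3.9000000000000004 [[0.0, 0.001, 0], [0.001, 0.004, 0], [0.002, 0.007, 0], [0.004, 0.012, 0], [0.005, 0.018, 0], [0.006, 0.026, 0], [0.008, 0.034, 0], [0.009, 0.044, 0]]
-3.9000000000000004 36.099999999999994 [[0.0, 0.011, 0], [0.0, 0.024, 0], [-0.001, 0.038, 0], [-0.004, 0.052, 0], [-0.008, 0.068, 0], [-0.015, 0.085, 0], [-0.023, 0.101, 0], [-0.034, 0.118, 0]]
36.099999999999994 101.69999999999999 [[-0.014, 0.016, 0], [-0.03, 0.032, 0], [-0.049, 0.046, 0], [-0.071, 0.058, 0], [-0.096, 0.067, 0], [-0.123, 0.073, 0], [-0.152, 0.074, 0], [-0.182, 0.07, 0]]
101.69999999999999 181.7 [[-0.03, -0.009, 0], [-0.058, -0.023, 0], [-0.083, -0.042, 0], [-0.105, -0.065, 0], [-0.122, -0.091, 0], [-0.134, -0.12, 0], [-0.142, -0.15, 0], [-0.143, -0.182, 0]]
181.7 261.7 [[0.004, -0.031, 0], [0.013, -0.061, 0], [0.027, -0.089, 0], [0.046, -0.114, 0], [0.068, -0.136, 0], [0.095, -0.153, 0], [0.123, -0.166, 0], [0.154, -0.173, 0]]
```

Call:
{"method": "drive_tool", "body": {"claw": [20, 20, 20, 20, 20, 20, 20, 20], "slide": [[0, 0.001, 0], [0.001, 0.004, 0], [0.002, 0.007, 0], [0.004, 0.012, 0], [0.005, 0.018, 0], [0.006, 0.026, 0], [0.008, 0.034, 0], [0.009, 0.044, 0]], "yaw": [0, 0, 0, 0, 0, 0, 0, 0]}}

```text
time: 3.87
tool_pos: [0.6482, -0.0057, 0.1782]
tcp_rot: [0.556, 3.091, 0.0]
wrist_force: [-0.5, -0.2, 5.9]
width: 0.284
grip_force: 39.8
```

Call:
{"method": "drive_tool", "body": {"claw": [20, 20, 20, 20, 20, 20, 20, 20], "slide": [[0, 0.011, 0], [0, 0.024, 0], [-0.001, 0.038, 0], [-0.004, 0.052, 0], [-0.008, 0.068, 0], [-0.015, 0.085, 0], [-0.023, 0.101, 0], [-0.034, 0.118, 0]], "yaw": [0, 0, 0, 0, 0, 0, 0, 0]}}

```text
time: 4.53
tool_pos: [0.6317, 0.0543, 0.1783]
tcp_rot: [0.556, 3.089, 0.002]
wrist_force: [2.8, 2.3, 5.5]
width: 0.28
grip_force: 39.8
```

Call:
{"method": "drive_tool", "body": {"claw": [20, 20, 20, 20, 20, 20, 20, 20], "slide": [[-0.014, 0.016, 0], [-0.03, 0.032, 0], [-0.049, 0.046, 0], [-0.071, 0.058, 0], [-0.096, 0.067, 0], [-0.123, 0.073, 0], [-0.152, 0.074, 0], [-0.182, 0.07, 0]], "yaw": [0, 0, 0, 0, 0, 0, 0, 0]}}

```text
time: 5.2
tool_pos: [0.5385, 0.0898, 0.1782]
tcp_rot: [-0.555, -3.092, -0.003]
wrist_force: [0.6, 1.9, 9.8]
width: 0.28
grip_force: 40.2
```

Call:
{"method": "drive_tool", "body": {"claw": [20, 20, 20, 20, 20, 20, 20, 20], "slide": [[-0.03, -0.009, 0], [-0.058, -0.023, 0], [-0.083, -0.042, 0], [-0.105, -0.065, 0], [-0.122, -0.091, 0], [-0.134, -0.12, 0], [-0.142, -0.15, 0], [-0.143, -0.182, 0]], "yaw": [0, 0, 0, 0, 0, 0, 0, 0]}}

```text
time: 5.87
tool_pos: [0.4684, -0.0033, 0.1782]
tcp_rot: [0.554, 3.089, 0.0]
wrist_force: [7.3, 1.0, 2.4]
width: 0.282
grip_force: 39.5
```

```bash
python3 - <<'E'
from h import *
s=bot.read_state(); print(s["time"],s["tool_pos"],s["joint_vel"])
P=np.array([[.6434,-.028],[.6482,-.0057],[.6317,.0543],s["tool_pos"][:2]]); print(circ(P))
E
```

```text
5.8667 [ 0.46843947 -0.00328173  0.17822257] [-0.41261373 -0.00076478 -0.00256342  0.00666724 -0.02664758 -0.41023532]
(array([0.55840095, 0.00189285]), np.float64(0.09010971897428297))
```

The circle fitted to the driven handle has centre (0.5584, 0.0019) and radius 0.0901, so the geometry is confirmed. The pan is at about 2.1 rad/s. Releasing next, with the hand travelling along.

```bash
sed -i 's/^C=.*/C=np.array([.5584,.0018])/' h.py; cat >> h.py <<'E'
def track(now,ang,w,dec,n=8,t0=0.):
    """now: commanded angle; ang,w (deg, deg/s) of the handle at time t0 before now"""
    t=t0+np.arange(1,n+1)/12; a=ang+w*t-dec*t*t/2
    print("end",a[-1],"w",w-dec*t[-1]); print(rows(np.r_[now,a]))
E
python3 - <<'E'
from h import *
track(183.3,183.3,120,13)
E
```

```text
end 260.4111111111111 w 111.33333333333333
[[0.004, -0.031, 0], [0.014, -0.06, 0], [0.029, -0.087, 0], [0.047, -0.111, 0], [0.069, -0.132, 0], [0.094, -0.148, 0], [0.121, -0.16, 0], [0.15, -0.167, 0]]
```

Call:
{"method": "drive_tool", "body": {"claw": [85, 85, 85, 85, 85, 85, 85, 85], "slide": [[0.004, -0.031, 0], [0.014, -0.06, 0], [0.029, -0.087, 0], [0.047, -0.111, 0], [0.069, -0.132, 0], [0.094, -0.148, 0], [0.121, -0.16, 0], [0.15, -0.167, 0]], "yaw": [0, 0, 0, 0, 0, 0, 0, 0]}}

```text
time: 6.53
tool_pos: [0.5432, -0.0871, 0.1766]
tcp_rot: [-0.556, -3.09, 0.0]
wrist_force: [0.2, -0.0, 0.1]
width: 0.997
grip_force: 0.0
```

```bash
cat > look.py <<'E'
from h import *
import sys
s0=bot.read_state(); c=bot.read_camera("scene"); s=bot.read_state()
def an(p): d=p[:2]-C; return np.degrees(np.arctan2(d[1],d[0]))%360,np.hypot(*d)
print("t",s0["time"],"hand",an(s0["tool_pos"]),"now",s["time"],an(s["tool_pos"]),"z",s["tool_pos"][2])
h=handle(c); print("handle",h, h and h[2]%360)
cv2.imwrite("pics/last.png",c["color"][200:360,230:470,::-1])
# args: previous estimate w (deg/s), dec, and (optional) expected angle/used w correction
w,dec=float(sys.argv[1]),float(sys.argv[2])
if h: track(an(s["tool_pos"])[0],h[2]%360,w,dec,8,.05)
E
python3 look.py 111 13
```

```text
t 6.5333 hand (np.float64(260.3233045110346), np.float64(0.09014775253364954)) now 6.5833 (np.float64(262.21409874010817), np.float64(0.09017925618698204)) z 0.17701605564558837
handle (array([ 0.54583826, -0.08650824]), np.float64(0.08919720787831696), np.float64(-98.09594233521902), np.int64(384), np.float64(0.1829486222236923)) 261.90405766478096
end 338.11558544255877 w 101.68333333333334
[[0.045, -0.0, 0], [0.073, 0.005, 0], [0.099, 0.015, 0], [0.124, 0.028, 0], [0.146, 0.045, 0], [0.164, 0.065, 0], [0.18, 0.087, 0], [0.191, 0.111, 0]]
```

```bash
sed -i 's/track(an(s\["tool_pos"\])\[0\]/track(float(sys.argv[3])/' look.py; python3 -c "
from h import *
track(260.4,261.7,112,13,8,.05)"
```

```text
end 338.62819444444443 w 102.68333333333334
[[0.05, -0.001, 0], [0.079, 0.004, 0], [0.105, 0.014, 0], [0.13, 0.028, 0], [0.152, 0.045, 0], [0.171, 0.065, 0], [0.186, 0.088, 0], [0.198, 0.112, 0]]
```

Call:
{"method": "drive_tool", "body": {"claw": [85, 85, 85, 85, 85, 85, 85, 85], "slide": [[0.05, -0.001, 0], [0.079, 0.004, 0], [0.105, 0.014, 0], [0.13, 0.028, 0], [0.152, 0.045, 0], [0.171, 0.065, 0], [0.186, 0.088, 0], [0.198, 0.112, 0]], "yaw": [0, 0, 0, 0, 0, 0, 0, 0]}}

```text
time: 7.25
tool_pos: [0.6426, -0.0291, 0.1773]
tcp_rot: [-0.556, -3.092, -0.0]
wrist_force: [-0.1, 0.2, 0.6]
width: 0.995
grip_force: 0.0
```

```bash
python3 look.py 103 13 338.6
```

```text
t 7.25 hand (np.float64(339.87369711476794), np.float64(0.08966280643087399)) now 7.3 (np.float64(341.4263570394958), np.float64(0.08969990310121453)) z 0.17743519812043398
handle (array([ 0.64186788, -0.02413216]), np.float64(0.08740345033804582), np.float64(-17.259198446766508), np.int64(403), np.float64(0.1834231937036983)) 342.7408015532335
end 413.21899599767795 w 93.68333333333334
[[0.012, 0.054, 0], [0.012, 0.081, 0], [0.008, 0.106, 0], [0.0, 0.131, 0], [-0.011, 0.154, 0], [-0.025, 0.175, 0], [-0.041, 0.194, 0], [-0.06, 0.21, 0]]
```

```bash
python3 -c "
from h import *
track(338.6,342.4,109.5,9,8,.05)"
```

```text
end 418.56375 w 103.05
[[0.012, 0.056, 0], [0.011, 0.084, 0], [0.006, 0.112, 0], [-0.003, 0.138, 0], [-0.016, 0.162, 0], [-0.032, 0.184, 0], [-0.052, 0.203, 0], [-0.074, 0.219, 0]]
```

Call:
{"method": "drive_tool", "body": {"claw": [85, 85, 85, 85, 85, 85, 85, 85], "slide": [[0.012, 0.056, 0], [0.011, 0.084, 0], [0.006, 0.112, 0], [-0.003, 0.138, 0], [-0.016, 0.162, 0], [-0.032, 0.184, 0], [-0.052, 0.203, 0], [-0.074, 0.219, 0]], "yaw": [0, 0, 0, 0, 0, 0, 0, 0]}}

```text
time: 7.97
tool_pos: [0.6037, 0.0799, 0.1775]
tcp_rot: [-0.556, -3.092, 0.0]
wrist_force: [-1.0, -0.1, -0.2]
width: 0.993
grip_force: 0.0
```

```bash
python3 look.py 103 9 58.6
```

```text
t 7.9667 hand (np.float64(59.86476666633316), np.float64(0.09031264685435778)) now 8.0167 (np.float64(61.49740920769641), np.float64(0.09019810281440444)) z 0.17720712105310057
handle (array([0.60976691, 0.07499449]), np.float64(0.08942031945921512), np.float64(54.93933835299361), np.int64(393), np.float64(0.1835445314367956)) 54.93933835299361
end 126.44475501966028 w 96.55
[[-0.028, 0.014, 0], [-0.053, 0.022, 0], [-0.079, 0.026, 0], [-0.106, 0.026, 0], [-0.131, 0.022, 0], [-0.156, 0.015, 0], [-0.179, 0.005, 0], [-0.201, -0.009, 0]]
```

```bash
cat > fit.py <<'E'
from h import *
import sys
# args: cmd angle, n rows, then t,angle pairs appended to obs.txt
for a in sys.argv[3:]: open("obs.txt","a").write(a+"\n")
o=np.loadtxt("obs.txt",delimiter=","); T=o[-1,0]
p=np.polyfit(o[:,0]-T,o[:,1],2); print("fit ang,w,dec",p[2],p[1],-2*p[0],"res",np.round(o[:,1]-np.polyval(p,o[:,0]-T),1))
n=int(sys.argv[2]); k=float(sys.argv[1])
t=.05+np.arange(1,n+1)/12; a=np.r_[k,np.polyval(p,t)]
for i in range(0,n,8): print(a[min(i+8,n)],rows(a[i:i+9]))
E
python3 fit.py 418.6 8 5.867,183.3 6.533,261.9 7.25,342.7 7.967,414.9
```

```text
fit ang,w,dec 415.1167221901826 97.46594059163687 12.417310158788595 res [ 0.2 -0.7  0.7 -0.2]
481.77847871368897 [[-0.026, 0.013, 0], [-0.05, 0.021, 0], [-0.074, 0.025, 0], [-0.099, 0.026, 0], [-0.123, 0.024, 0], [-0.146, 0.019, 0], [-0.168, 0.01, 0], [-0.189, -0.001, 0]]
```

Call:
{"method": "drive_tool", "body": {"claw": [85, 85, 85, 85, 85, 85, 85, 85], "slide": [[-0.026, 0.013, 0], [-0.05, 0.021, 0], [-0.074, 0.025, 0], [-0.099, 0.026, 0], [-0.123, 0.024, 0], [-0.146, 0.019, 0], [-0.168, 0.01, 0], [-0.189, -0.001, 0]], "yaw": [0, 0, 0, 0, 0, 0, 0, 0]}}

```text
time: 8.68
tool_pos: [0.5093, 0.0781, 0.1775]
tcp_rot: [0.556, 3.092, -0.0]
wrist_force: [-0.2, 0.8, -1.3]
width: 0.995
grip_force: 0.0
```

```bash
python3 look.py 90 12 121.8
```

```text
t 8.6833 hand (np.float64(122.76611671628507), np.float64(0.09069153013026121)) now 8.7333 (np.float64(124.11917428659956), np.float64(0.09097372877550852)) z 0.17711249435169502
handle (array([0.51539814, 0.08301603]), np.float64(0.09189778960722589), np.float64(117.90009839420965), np.int64(340), np.float64(0.18315675057371716)) 117.90009839420965
end 179.31843172754296 w 81.4
[[-0.02, -0.015, 0], [-0.037, -0.03, 0], [-0.051, -0.048, 0], [-0.063, -0.067, 0], [-0.073, -0.087, 0], [-0.079, -0.108, 0], [-0.084, -0.129, 0], [-0.085, -0.151, 0]]
```

```bash
python3 fit.py 481.8 16 8.683,477.9
```

```text
fit ang,w,dec 478.3197849585949 84.37575253224196 14.626509007218793 res [ 0.6 -1.2  0.3  0.7 -0.4]
535.0329055019312 [[-0.019, -0.014, 0], [-0.035, -0.029, 0], [-0.049, -0.045, 0], [-0.06, -0.062, 0], [-0.07, -0.08, 0], [-0.077, -0.099, 0], [-0.082, -0.118, 0], [-0.084, -0.137, 0]]
581.0448508850393 [[-0.001, -0.019, 0], [0.001, -0.038, 0], [0.004, -0.056, 0], [0.009, -0.074, 0], [0.016, -0.09, 0], [0.024, -0.106, 0], [0.033, -0.12, 0], [0.044, -0.134, 0]]
```

Call:
{"method": "drive_tool", "body": {"claw": [85, 85, 85, 85, 85, 85, 85, 85], "slide": [[-0.019, -0.014, 0], [-0.035, -0.029, 0], [-0.049, -0.045, 0], [-0.06, -0.062, 0], [-0.07, -0.08, 0], [-0.077, -0.099, 0], [-0.082, -0.118, 0], [-0.084, -0.137, 0]], "yaw": [0, 0, 0, 0, 0, 0, 0, 0]}}

```text
time: 9.4
tool_pos: [0.4683, 0.009, 0.1775]
tcp_rot: [0.556, 3.092, -0.0]
wrist_force: [-0.3, 0.3, 0.8]
width: 0.993
grip_force: 0.0
```

```bash
python3 look.py 77 12 175
```

```text
t 9.4 hand (np.float64(175.45746003728883), np.float64(0.0904002772873578)) now 9.45 (np.float64(176.24274326621398), np.float64(0.09026770416715789)) z 0.17751059236850225
handle (array([0.46618916, 0.01320629]), np.float64(0.09291362570357894), np.float64(172.9484485012604), np.int64(323), np.float64(0.1823389656862301)) 172.9484485012604
end 225.05011516792706 w 68.4
[[-0.0, -0.025, 0], [0.002, -0.045, 0], [0.006, -0.064, 0], [0.012, -0.082, 0], [0.02, -0.099, 0], [0.029, -0.115, 0], [0.04, -0.13, 0], [0.052, -0.143, 0]]
```

```bash
python3 fit.py 535.0 8 9.4,532.9
```

```text
fit ang,w,dec 533.2750082483998 72.08011832991217 15.401827928578047 res [ 0.8 -1.4 -0.   0.7  0.3 -0.4]
580.9771514070673 [[-0.0, -0.024, 0], [0.001, -0.042, 0], [0.005, -0.06, 0], [0.01, -0.077, 0], [0.016, -0.092, 0], [0.024, -0.107, 0], [0.033, -0.121, 0], [0.043, -0.134, 0]]
```

Call:
{"method": "drive_tool", "body": {"claw": [85, 85, 85, 85, 85, 85, 85, 85], "slide": [[0, -0.024, 0], [0.001, -0.042, 0], [0.005, -0.06, 0], [0.01, -0.077, 0], [0.016, -0.092, 0], [0.024, -0.107, 0], [0.033, -0.121, 0], [0.043, -0.134, 0]], "yaw": [0, 0, 0, 0, 0, 0, 0, 0]}}

```text
time: 10.12
tool_pos: [0.4906, -0.0577, 0.1774]
tcp_rot: [-0.556, -3.092, -0.0]
wrist_force: [0.1, 1.0, -0.1]
width: 0.994
grip_force: 0.0
```

```bash
python3 look.py 62 14 221
```

```text
t 10.1167 hand (np.float64(221.23799172514805), np.float64(0.09021187443990257)) now 10.1667 (np.float64(222.13659339181248), np.float64(0.08999125463405101)) z 0.17767864886860393
handle (array([ 0.49032003, -0.05926711]), np.float64(0.09145530963984971), np.float64(-138.1081828370455), np.int64(349), np.float64(0.18262836597179866)) 221.8918171629545
end 262.7298727185101 w 51.96666666666667
[[0.02, -0.02, 0], [0.033, -0.029, 0], [0.045, -0.038, 0], [0.059, -0.045, 0], [0.072, -0.05, 0], [0.086, -0.055, 0], [0.1, -0.058, 0], [0.113, -0.06, 0]]
```

```bash
python3 fit.py 581.0 16 10.117,581.9
```

```text
fit ang,w,dec 581.6890340131065 61.63147909878557 15.18680250023869 res [ 0.7 -1.4  0.1  0.8  0.2 -0.7  0.2]
621.9582054473832 [[0.02, -0.019, 0], [0.032, -0.029, 0], [0.044, -0.037, 0], [0.058, -0.044, 0], [0.071, -0.05, 0], [0.084, -0.054, 0], [0.097, -0.058, 0], [0.111, -0.06, 0]]
652.4150964297398 [[0.013, -0.001, 0], [0.026, -0.002, 0], [0.038, -0.001, 0], [0.05, -0.0, 0], [0.062, 0.002, 0], [0.073, 0.005, 0], [0.084, 0.008, 0], [0.094, 0.012, 0]]
```

Call:
{"method": "drive_tool", "body": {"claw": [85, 85, 85, 85, 85, 85, 85, 85], "slide": [[0.02, -0.019, 0], [0.032, -0.029, 0], [0.044, -0.037, 0], [0.058, -0.044, 0], [0.071, -0.05, 0], [0.084, -0.054, 0], [0.097, -0.058, 0], [0.111, -0.06, 0]], "yaw": [0, 0, 0, 0, 0, 0, 0, 0]}}

```text
time: 10.83
tool_pos: [0.5461, -0.0871, 0.1774]
tcp_rot: [-0.556, -3.092, 0.0]
wrist_force: [0.6, 0.5, -0.9]
width: 0.992
grip_force: 0.0
```

```bash
python3 look.py 51 14 262
```

```text
t 10.8333 hand (np.float64(262.1336635141507), np.float64(0.08970023702179492)) now 10.8833 (np.float64(263.01870525686525), np.float64(0.08965004099995098)) z 0.17763523452521154
handle (array([ 0.55159733, -0.08713496]), np.float64(0.08919474833250972), np.float64(-94.37406075891587), np.int64(385), np.float64(0.1839856936866433)) 265.6259392410841
end 298.58066146330634 w 40.96666666666667
[[0.032, -0.002, 0], [0.045, -0.001, 0], [0.057, 0.001, 0], [0.069, 0.004, 0], [0.08, 0.007, 0], [0.091, 0.011, 0], [0.101, 0.015, 0], [0.111, 0.02, 0]]
```

```bash
python3 fit.py 622.0 8 10.833,625.6
```

```text
fit ang,w,dec 624.5406654660653 52.70848220737809 14.576432677572893 res [ 0.2 -1.2  0.6  1.3  0.4 -1.1 -1.2  1.1]
658.571768822904 [[0.03, -0.002, 0], [0.043, -0.001, 0], [0.055, 0.001, 0], [0.068, 0.003, 0], [0.079, 0.007, 0], [0.091, 0.011, 0], [0.101, 0.015, 0], [0.111, 0.02, 0]]
```

Call:
{"method": "drive_tool", "body": {"claw": [85, 85, 85, 85, 85, 85, 85, 85], "slide": [[0.03, -0.002, 0], [0.043, -0.001, 0], [0.055, 0.001, 0], [0.068, 0.003, 0], [0.079, 0.007, 0], [0.091, 0.011, 0], [0.101, 0.015, 0], [0.111, 0.02, 0]], "yaw": [0, 0, 0, 0, 0, 0, 0, 0]}}

```text
time: 11.55
tool_pos: [0.6014, -0.0767, 0.1775]
tcp_rot: [-0.556, -3.092, 0.0]
wrist_force: [0.6, 0.1, -0.0]
width: 0.997
grip_force: 0.0
```

```bash
python3 look.py 44 12 298.6
```

```text
t 11.55 hand (np.float64(298.7330840295158), np.float64(0.08948226414858211)) now 11.6 (np.float64(299.35627097481154), np.float64(0.08956418896813992)) z 0.1775948316190385
handle (array([ 0.60801735, -0.0702902 ]), np.float64(0.08751501474631874), np.float64(-55.4616200159502), np.int64(406), np.float64(0.18359855194323538)) 304.5383799840498
end 332.9900466507165 w 35.4
[[0.03, 0.021, 0], [0.038, 0.028, 0], [0.046, 0.036, 0], [0.053, 0.044, 0], [0.059, 0.052, 0], [0.065, 0.06, 0], [0.07, 0.068, 0], [0.074, 0.076, 0]]
```

```bash
echo 11.55,664.3 >> obs.txt; tail -4 obs.txt > o && cp o obs.txt; python3 fit.py 658.6 8
```

```text
fit ang,w,dec 664.2911182445088 50.3314522163805 10.024711400237825 res [-0.  0. -0.  0.]
697.7875907524926 [[0.032, 0.022, 0], [0.041, 0.031, 0], [0.05, 0.04, 0], [0.057, 0.049, 0], [0.064, 0.059, 0], [0.07, 0.069, 0], [0.076, 0.08, 0], [0.08, 0.09, 0]]
```

Call:
{"method": "drive_tool", "body": {"claw": [85, 85, 20, 20, 20, 20, 20, 20], "slide": [[0.032, 0.022, 0], [0.041, 0.031, 0], [0.05, 0.04, 0], [0.057, 0.049, 0], [0.064, 0.059, 0], [0.07, 0.069, 0], [0.076, 0.08, 0], [0.08, 0.09, 0]], "yaw": [0, 0, 0, 0, 0, 0, 0, 0], "newtons": 30}}

```text
time: 12.27
tool_pos: [0.6413, -0.0314, 0.1777]
tcp_rot: [0.556, 3.092, 0.0]
wrist_force: [0.1, -0.6, 0.2]
width: 0.282
grip_force: 29.8
```

```bash
python3 - <<'E'
from h import *
s=bot.read_state(); d=s["tool_pos"][:2]-C; print(s["tool_pos"],np.degrees(np.arctan2(d[1],d[0])),np.hypot(*d))
w=np.full(32,43.); a=697.8+np.r_[0,np.cumsum(w/12)]
for k in range(0,32,8): print(a[k+8]-720,rows(a[k:k+9]))
E
```

```text
[ 0.64128958 -0.03140276  0.17766515] -21.829368438793693 0.08929225059669983
6.466666666666583 [[0.004, 0.011, 0], [0.007, 0.021, 0], [0.01, 0.032, 0], [0.012, 0.043, 0], [0.013, 0.055, 0], [0.013, 0.066, 0], [0.013, 0.077, 0], [0.012, 0.088, 0]]
35.133333333333326 [[-0.002, 0.011, 0], [-0.004, 0.022, 0], [-0.007, 0.033, 0], [-0.011, 0.044, 0], [-0.015, 0.054, 0], [-0.02, 0.064, 0], [-0.025, 0.074, 0], [-0.032, 0.083, 0]]
63.799999999999955 [[-0.007, 0.009, 0], [-0.014, 0.018, 0], [-0.022, 0.026, 0], [-0.03, 0.033, 0], [-0.039, 0.04, 0], [-0.048, 0.047, 0], [-0.058, 0.053, 0], [-0.068, 0.058, 0]]
92.46666666666658 [[-0.01, 0.005, 0], [-0.021, 0.009, 0], [-0.032, 0.012, 0], [-0.042, 0.015, 0], [-0.054, 0.017, 0], [-0.065, 0.018, 0], [-0.076, 0.018, 0], [-0.087, 0.018, 0]]
```

Caught on the move with a grip of 29.8 N. Next I plan a smooth drive to the spout at 218.6°.

```bash
python3 - <<'E'
from h import *
w=np.r_[np.full(8,43.),np.linspace(43,80,8),np.full(12,80.),np.linspace(80,0,13)[1:]]
f=(218.6+22.2-28.67)/(w[8:].sum()/12); print(f); w[8:]*=f
a=-22.2+np.r_[0,np.cumsum(w/12)]
for k in range(0,40,8): print(a[k+8],rows(a[k:k+9]))
E
```

```text
1.345433403805497
6.466666666666665 [[0.004, 0.011, 0], [0.007, 0.021, 0], [0.01, 0.032, 0], [0.012, 0.043, 0], [0.013, 0.055, 0], [0.013, 0.066, 0], [0.013, 0.077, 0], [0.012, 0.088, 0]]
61.629436222692036 [[-0.002, 0.015, 0], [-0.006, 0.031, 0], [-0.013, 0.049, 0], [-0.022, 0.068, 0], [-0.034, 0.087, 0], [-0.05, 0.105, 0], [-0.07, 0.123, 0], [-0.093, 0.138, 0]]
133.38588442565185 [[-0.026, 0.011, 0], [-0.053, 0.019, 0], [-0.081, 0.022, 0], [-0.109, 0.02, 0], [-0.137, 0.014, 0], [-0.163, 0.004, 0], [-0.187, -0.01, 0], [-0.209, -0.028, 0]]
197.66770260747 [[-0.019, -0.021, 0], [-0.034, -0.044, 0], [-0.046, -0.07, 0], [-0.053, -0.097, 0], [-0.056, -0.123, 0], [-0.056, -0.146, 0], [-0.053, -0.167, 0], [-0.048, -0.185, 0]]
218.5966666666666 [[0.006, -0.015, 0], [0.012, -0.028, 0], [0.017, -0.038, 0], [0.022, -0.046, 0], [0.027, -0.052, 0], [0.029, -0.056, 0], [0.031, -0.058, 0], [0.031, -0.058, 0]]
```

Call:
{"method": "drive_tool", "body": {"claw": [20, 20, 20, 20, 20, 20, 20, 20], "slide": [[0.004, 0.011, 0], [0.007, 0.021, 0], [0.01, 0.032, 0], [0.012, 0.043, 0], [0.013, 0.055, 0], [0.013, 0.066, 0], [0.013, 0.077, 0], [0.012, 0.088, 0]], "yaw": [0, 0, 0, 0, 0, 0, 0, 0]}}

```text
time: 12.93
tool_pos: [0.6473, 0.0127, 0.1776]
tcp_rot: [0.556, 3.091, 0.0]
wrist_force: [0.8, -0.5, 0.9]
width: 0.286
grip_force: 29.9
```

Call:
{"method": "drive_tool", "body": {"claw": [20, 20, 20, 20, 20, 20, 20, 20], "slide": [[-0.002, 0.015, 0], [-0.006, 0.031, 0], [-0.013, 0.049, 0], [-0.022, 0.068, 0], [-0.034, 0.087, 0], [-0.05, 0.105, 0], [-0.07, 0.123, 0], [-0.093, 0.138, 0]], "yaw": [0, 0, 0, 0, 0, 0, 0, 0]}}

```text
time: 13.6
tool_pos: [0.5994, 0.0822, 0.1776]
tcp_rot: [-0.555, -3.092, -0.0]
wrist_force: [-0.3, -0.8, 3.7]
width: 0.278
grip_force: 30.1
```

Call:
{"method": "drive_tool", "body": {"claw": [20, 20, 20, 20, 20, 20, 20, 20], "slide": [[-0.026, 0.011, 0], [-0.053, 0.019, 0], [-0.081, 0.022, 0], [-0.109, 0.02, 0], [-0.137, 0.014, 0], [-0.163, 0.004, 0], [-0.187, -0.01, 0], [-0.209, -0.028, 0]], "yaw": [0, 0, 0, 0, 0, 0, 0, 0]}}

```text
time: 14.27
tool_pos: [0.4947, 0.0667, 0.1776]
tcp_rot: [0.554, 3.091, -0.002]
wrist_force: [4.8, -4.2, 0.8]
width: 0.284
grip_force: 29.9
```

Call:
{"method": "drive_tool", "body": {"claw": [20, 20, 20, 20, 20, 20, 20, 20], "slide": [[-0.019, -0.021, 0], [-0.034, -0.044, 0], [-0.046, -0.07, 0], [-0.053, -0.097, 0], [-0.056, -0.123, 0], [-0.056, -0.146, 0], [-0.053, -0.167, 0], [-0.048, -0.185, 0]], "yaw": [0, 0, 0, 0, 0, 0, 0, 0]}}

```text
time: 14.93
tool_pos: [0.4724, -0.0263, 0.1776]
tcp_rot: [0.557, 3.091, 0.002]
wrist_force: [5.1, 1.6, -0.7]
width: 0.285
grip_force: 29.9
```

Call:
{"method": "drive_tool", "body": {"claw": [20, 20, 20, 20, 20, 20, 20, 20], "slide": [[0.006, -0.015, 0], [0.012, -0.028, 0], [0.017, -0.038, 0], [0.022, -0.046, 0], [0.027, -0.052, 0], [0.029, -0.056, 0], [0.031, -0.058, 0], [0.031, -0.058, 0]], "yaw": [0, 0, 0, 0, 0, 0, 0, 0]}}

```text
time: 15.6
tool_pos: [0.4878, -0.0543, 0.1776]
tcp_rot: [0.556, 3.092, 0.0]
wrist_force: [2.0, 2.0, 2.6]
width: 0.283
grip_force: 30.1
```

```bash
python3 look.py 0 0 0
```

```text
t 15.6 hand (np.float64(218.4701439366254), np.float64(0.09018190037466597)) now 15.65 (np.float64(218.35468070393492), np.float64(0.0901760395546123)) z 0.17759046480462945
handle (array([ 0.48543925, -0.05381255]), np.float64(0.09173890808883328), np.float64(-142.68442176177527), np.int64(363), np.float64(0.1832399764327084)) 217.31557823822473
end 217.31557823822473 w 0.0
[[-0.323, -0.109, 0], [-0.323, -0.109, 0], [-0.323, -0.109, 0], [-0.323, -0.109, 0], [-0.323, -0.109, 0], [-0.323, -0.109, 0], [-0.323, -0.109, 0], [-0.323, -0.109, 0]]
```

At rest at 218.4°. Letting go, then lifting.

Call:
{"method": "drive_tool", "body": {"claw": [20, 20, 20, 85, 85, 85, 85, 85], "slide": [[0, 0, 0], [0, 0, 0], [0, 0, 0], [0, 0, 0], [0, 0, 0], [0, 0, 0], [0, 0, 0], [0, 0, 0]], "yaw": [0, 0, 0, 0, 0, 0, 0, 0]}}

```text
time: 16.32
tool_pos: [0.4868, -0.0546, 0.177]
tcp_rot: [-0.556, -3.091, 0.001]
wrist_force: [0.1, 0.7, 0.4]
width: 0.972
grip_force: 0.0
```

```bash
python3 look.py 0 0 0 | head -2
```

```text
t 16.3167 hand (np.float64(218.2476192296004), np.float64(0.09110961336407863)) now 16.3667 (np.float64(218.31352766868974), np.float64(0.09091548274078688)) z 0.17714977620291728
handle (array([ 0.48546921, -0.05329927]), np.float64(0.09140475966237385), np.float64(-142.9289218856788), np.int64(340), np.float64(0.18206525784555105)) 217.0710781143212
```

Call:
{"method": "drive_tool", "body": {"claw": [85, 85, 85, 85, 85, 85, 85, 85], "slide": [[0, 0, 0.03], [0, 0, 0.08], [0, 0, 0.14], [0, 0, 0.2], [0, 0, 0.26], [0, 0, 0.3], [0, 0, 0.3], [0, 0, 0.3]], "yaw": [0, 0, 0, 0, 0, 0, 0, 0]}}

```text
time: 17.03
tool_pos: [0.4883, -0.0546, 0.3292]
tcp_rot: [0.555, 3.089, -0.0]
wrist_force: [0.6, -0.6, -0.8]
width: 0.995
grip_force: 0.0
```

```bash
python3 - <<'E'
from h import *
for i in range(2):
    c=bot.read_camera("scene"); print(handle(c)[:3])
cv2.imwrite("pics/end.png",c["color"][...,::-1]); print(bot.read_state()["tool_pos"])
E
```

```text
(array([ 0.48550167, -0.0529978 ]), np.float64(0.09119739397135657), np.float64(-143.06775077446372))
(array([ 0.4854393, -0.0532483]), np.float64(0.09139791721827525), np.float64(-142.96572035722474))
[ 0.48687535 -0.05440379  0.32625538]
```

View pics/end.png

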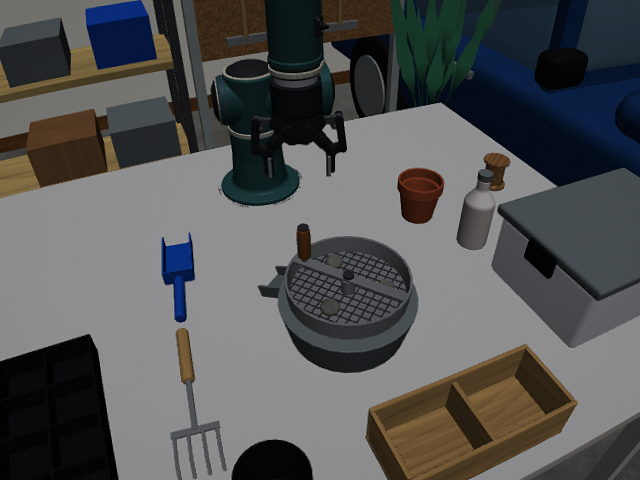

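The handle at (303,243) stands on the bar above the spout side and is at rest. The stones are in the pan (335,260), (331,306) and (390,283), the other things haven't moved, and the hand is clear. Handing in.

```bash
python3 -c "
from workcell import bot
print(bot.finish_job())"
```

```text
the job is handed in; nothing more can be done
None
```

I handed the job in at about 17 s: the pan was spun to about 2.1 rad/s, coasted over 5 s with the open hand following, was caught on the move and parked about 2 mm from the measured spot above the spout; the judge returned no verdict.

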